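Find the bowed camera flange with a straightedge

ROBOT

A 6-joint arm with a two-finger parallel gripper is mounted at the origin on the work surface. World frame = base frame: x ahead of the robot, y to its left, z up, the work surface at z = 0. Lengths are in m, angles in rad, forces in N, time in s.
With the tool pointing down it reaches from about 0.325 to 0.775 m from the base axis. Payload 5.5 kg.
Tool frame: the origin (TCP) lies midway between the tips of the shut fingers; the grasp point (between the pads) lies 19 mm behind it; z points along the fingers, y is the line along which they close (so a half turn about z gives the same grasp; the last joint's range is limited). The gripper opens to 88 mm and grips with 3 to 60 N. Pads are 20 mm wide; open, the fingers measure 115 mm over their backs; the gripper's body (75 mm by 178 mm) begins 61 mm behind the grasp point.
Start: joints at [-1.18, 0.091, 1.231, -0, 1.82, -0.057], TCP at [0.26, -0.541, 0.223] pointing down, gripper open.
Joint ranges: [-2.87, 2.87], [-0.86, 2.18], [0.17, 2.46], [-1.51, 4.65], [0.06, 2.69], [-2.65, 2.65]. Speed limits (rad/s): [2.57, 2.57, 3.01, 3.14, 3.14, 3.14].

INTERFACE

Orientations are given as [roll, pitch, yaw] about the fixed x, y, z axes, in that order (R = Rz(yaw) Ry(pitch) Rx(roll)).
In Python, from station import read_state, viewer, r gives the robot as it stands.
- The arm moves only by the tool send_rows, never from a script. Its argument "commands" is a list of rows, each a list of 7 numbers: the finger opening in mm, from 0 to 87.8, then the shift along the tool's x, y, z in mm, then the turn, a rotation vector about the tool's x, y, z in rad. In form: [[claw, tx, ty, tz, wx, wy, wz], ...]. A call has 1 to 8 rows; each row is the pose to reach, as a shift and turn from the pose commanded when the call began, along the tool's axes at that moment; what a row does not reach only later rows make up. A row lasts 1/8 s, in which the tool goes at most 62.5 mm and 10.7 degrees, less where a joint would pass 70% of its speed; a pose out of reach is approached as far as the arm can. A call with a gripper value outside its range is refused whole. The fingers move at their own pace and stop on an object; the grip force is fixed at half the most. Time passes only in rows, so rows that repeat a pose let the fingers close. It gives the time, the measured TCP pose, the force, the opening and the grip force at its end, in the units of the state.
- read_state(): the state, without advancing time (a new reading comes with each control period).
- viewer.camera(name): name is "scene" or "side" or "wrist"; returns (picture, depth): 420x560x3 uint8, blue, green, red; 420x560 float32, m along the optical axis (not along the pixel's ray), 0 where there is no reading.
- viewer.get_calibration(name): a dict with "vertical_fov" (degrees; the focal length in pixels is half the picture's height over the tangent of half this angle, whatever the lens; pixels are square), "cx", "cy" (the principal point, pixels), "distortion" ([k1, k2, p1, p2, k3] as OpenCV has them; the pictures are not rectified), "R" (3x3) and "t" (3): a world point X has camera coordinates R X + t; the wrist camera has in their place "mount" (4x4, takes a point from camera to tool coordinates, whose origin is the TCP and whose axes are the flange's). Camera axes: x right, y down, z forward; pixel columns grow to the right and rows downward; lengths in m; the calibration is good to about 2 mm. A picture is of the moment at which its call begins: read the wrist's pose just before it. get_calibration takes no time and is no camera call.
- r.sign_off(): hands the job in; it is judged then, once.
The state is a dict: "t": time; "joints": joint angles; "qvel": joint speeds; "joint_torque": joint torques, N m; "tcp_pos": TCP position; "tool_rot": TCP orientation; "ft_force": force on the tool from outside, world axes, zero at the start; "moment": the same for the moment, N m; "finger_gap": finger opening in m; "grasp_force": force on a finger pad.
Only numpy, scipy, OpenCV 4.12 (cv2) and the standard library are available. Lean on these libraries where they do the work, as an engineer would, in place of code of your own. Each camera call takes 0.05 s, during which the arm holds its last target. There are 200 camera calls.

TASK

One of the two round black camera flanges is bowed up in the middle, too little to see. Find it with the straightedge: lay it centrally across a flange, let go, and press down gently first on its red end and then on its white end; on the bowed flange each end gives a little and the straightedge rocks. When you have rocked it fully down at the red end and then at the white end on that flange, leave the straightedge lying across its middle and throw that flange's red-balled release lever right over; leave the other lever and everything else alone, and never press hard on the flanges.

Things in the scene. Friction and masses are not known exactly. Their poses are not given: they have to be found in the camera images.
- straightedge: steel bar 150 x 30 x 12 mm (x, y, z) with a black grip block 36 x 16 x 34 mm standing upright on its middle (46 mm high over all, fingers close on the 16 mm across y); 0.38 to 0.63 kg, balanced about its middle. Origin: centre of its underside; x runs along the bar towards the red end, z up. It starts lying loose on the shelf between the two flanges
- red_end (a point): on the bar's top face, 60 mm from its middle on the red-painted end: where to press
- white_end (a point): on the bar's top face, 60 mm from its middle on the white-painted end: where to press
- flange_a: fixed rigid aluminium camera clamp, 168 mm across, carrying a round black face 156 mm across whose middle is 45 mm above the origin; left of the robot (+y). Origin: centre of the underside, on the shelf; z up; its lever stands to its +y side. It or flange_b is bowed (differs from run to run): flat over 15 mm radius in the middle, falling away 3 mm by 42 mm radius, level from there out
- flange_b: the same, right of the robot (-y); bowed whenever flange_a is not, else flat right across. Laid centrally the bar rests level at the same height on both. On the bowed one 1 to 1.6 N at 60 mm from the middle tips it, that end giving about 2 mm before it is firm; let go, it tips back level. On the flat one both ends are firm at once
- lever_a (a joint): release lever of flange_a, rad: near 0 leaning to the clamp's -x, 1.0 thrown over to its +x. About 1 N at the ball moves it; it stays where left. A rod 75 mm long, 10 mm thick, with a red ball of radius 13 mm, pivoting about the clamp's y axis through the point (0, 115, 22) mm in its frame; its stops are 0.5 rad either side of upright
- lever_a_tip (a point): centre of the red ball of flange_a's lever; at joint value 0 it lies at (-36, 115, 88) mm in the clamp's frame, thrown over at (+36, 115, 88) mm
- lever_b (a joint): the same for flange_b
- lever_b_tip (a point): centre of the red ball of flange_b's lever, likewise
- adapter: brass camera screw adapter, diameter 32, height 26 mm, loose bystander; origin under its centre
- knob: cream bakelite rotary knob, diameter 44, height 24 mm, loose bystander; origin under its centre
- spare_plate: small black tripod plate 60 x 45 x 9 mm, loose bystander; origin under its centre
- hood: silver lens hood, a ring of diameter 72, height 40 mm, loose bystander; origin under its centre
- can: yellow can, diameter 54, height 110 mm, loose bystander; origin under its centre
- case_lid_handle (a point): knob of the propped-open lid of the blue plastic spares case (220 x 130 x 70 mm, fixed, far side of the shelf); the lid stands up to about 0.21 m high

How it is judged:
On the way, in this order (a step that is already met when the one before it is completed fails the run):
1. the straightedge lies released across the middle of the bowed flange (face_bowed_c0 is that flange) (horizontal distance between straightedge and face_bowed_c0 below 0.015 m and height (world z) of straightedge between 0.041 and 0.049 m and angle between straightedge's own z axis and vertical below 0.1 rad and contact force between the fingers and straightedge below 0.1 N), for 0.2 s.
2. its red end is pressed down by the fingers, so that it tips onto the red end there (horizontal distance between straightedge and face_bowed_c0 below 0.015 m and height (world z) of straightedge between 0.041 and 0.049 m and angle between straightedge's own z axis and vertical below 0.1 rad and contact force between the fingers and straightedge above 1 N and horizontal distance between the grasp point and red_end below 0.045 m and angle between straightedge's own x axis and vertical above 1.6008 rad), for 0.2 s.
3. its white end is pressed down by the fingers, so that it tips over onto the white end there (horizontal distance between straightedge and face_bowed_c0 below 0.015 m and height (world z) of straightedge between 0.041 and 0.049 m and angle between straightedge's own z axis and vertical below 0.1 rad and contact force between the fingers and straightedge above 1 N and horizontal distance between the grasp point and white_end below 0.045 m and angle between straightedge's own x axis and vertical below 1.5408 rad), for 0.2 s.
4. the bowed flange's lever is thrown over, the other's is not (((horizontal distance between face_bowed_c0 and flange_a below 0.03 m and value of joint lever_a above 0.8 rad and value of joint lever_b below 0.2 rad) or (horizontal distance between face_bowed_c0 and flange_b below 0.03 m and value of joint lever_b above 0.8 rad and value of joint lever_a below 0.2 rad))), for 0.1 s.
At the end, for the whole second after the job is handed in: the bowed flange's lever stands past 0.8 rad and the other's below 0.2 rad; the straightedge lies at rest, let go, on the bowed flange, its middle within 15 mm of the flange's middle, tipped less than 0.1 rad (all of step 1 and ((horizontal distance between face_bowed_c0 and flange_a below 0.03 m and value of joint lever_a above 0.8 rad and value of joint lever_b below 0.2 rad) or (horizontal distance between face_bowed_c0 and flange_b below 0.03 m and value of joint lever_b above 0.8 rad and value of joint lever_a below 0.2 rad)) and linear speed of straightedge below 0.01 m/s); the robot touches nothing.
It fails at once if an end of the straightedge is pressed onto a flange with more than 50 N ((horizontal distance between the grasp point and red_end below 0.045 m or horizontal distance between the grasp point and white_end below 0.045 m) and (contact force between any of straightedge, the fingers and face_bowed_c0 above 50 N or contact force between any of straightedge, the fingers and face_bowed_c1 above 50 N or contact force between any of straightedge, the fingers and face_flat_c0 above 50 N)).
It fails at once if a flange is struck or loaded with more than 80 N (contact force between any of straightedge, the fingers and face_bowed_c0 above 80 N or contact force between any of straightedge, the fingers and face_bowed_c1 above 80 N or contact force between any of straightedge, the fingers and face_flat_c0 above 80 N).
It fails at once if the other flange's lever is moved ((horizontal distance between face_bowed_c0 and flange_a below 0.03 m and value of joint lever_b above 0.25 rad) or (horizontal distance between face_bowed_c0 and flange_b below 0.03 m and value of joint lever_a above 0.25 rad)).
It fails at once if a loose bystander or the case's lid is shifted by more than 20 mm (distance of any of adapter, knob, spare_plate, hood, can from where it was at the start of the episode above 0.02 m or distance of case_lid_handle from where it was at the start of the episode above 0.03 m).
It also fails if it takes over 72 s, if anything falls off the work surface, if the arm or the gripper's body presses on something with over 40 N, if the wrist force passes 120 N, or if a joint passes its speed limit or range.

## Working session

There is one attempt and no reset: what is moved stays moved. The work goes in short steps, Python scripts to look and compute and a tool call to move; the robot and the scene stay as the last step left them, time stands still between calls to the robot, and variables do not carry over. Pictures are saved under pics/ and viewed, at most 10 in all, crops included, and the job is handed in when it is done.

Besides the shell and the picture viewer there is one more tool, called after "Emit:" by a JSON object that holds its "api" and its "payload", one argument or row to a line. send_rows: Moves the arm, as the interface text tells. Its arguments: {"type":"object","properties":{"commands":{"type":"array","items":{"type":"array","items":{"type":"number"}}}},"required":["commands"]}

```bash
mkdir -p pics; cat > h.py <<'E'
import numpy as np, cv2
from station import read_state, viewer, r
from scipy.spatial.transform import Rotation as Ro
def K(c,h=420):
    f=h/2/np.tan(np.radians(c["vertical_fov"])/2); return np.array([[f,0,c["cx"]],[0,f,c["cy"]],[0,0,1]])
def Rt(s):
    return Ro.from_euler('xyz',s["tool_rot"]).as_matrix() if len(np.shape(s["tool_rot"]))==1 and len(s["tool_rot"])==3 else np.array(s["tool_rot"])
def snap(n):
    s=read_state(); p,d=viewer.camera(n); np.savez(f'{n}.npz',p=p,d=d,R=Rt(s),t=s["tcp_pos"]); return p,d,s
def ext(n,z=None):
    c=viewer.get_calibration(n)
    if n=="wrist":
        z=z or np.load(f'{n}.npz'); M=np.array(c["mount"]); T=np.eye(4); T[:3,:3]=z["R"];T[:3,3]=z["t"]; W=T@M
        return c,W[:3,:3],W[:3,3]
    R=np.array(c["R"]);t=np.array(c["t"]); return c,R.T,-R.T@t
def ray(n,u,v,z=None):
    c,R,o=ext(n,z); x=cv2.undistortPoints(np.array([[[u,v]]],float),K(c),np.array(c["distortion"]))[0,0]
    return o,R@np.array([x[0],x[1],1])
def onz(n,u,v,h):
    o,d=ray(n,u,v); return o+d*(h-o[2])/d[2]
def dep(n,u,v):
    z=np.load(f'{n}.npz'); o,d=ray(n,u,v); return o+d*z["d"][int(round(v)),int(round(u))]
def proj(n,X):
    c,R,o=ext(n); p=(R.T@(np.array(X,float)-o)); 
    return cv2.projectPoints(p.reshape(1,1,3),np.zeros(3),np.zeros(3),K(c),np.array(c["distortion"]))[0].ravel()
E
python3 - <<'E'
from h import *
for n in("scene","side"):
    p,d,s=snap(n); cv2.imwrite(f"pics/{n}1.png",cv2.resize(p,(800,600)))
print(s)
for n in("scene","side","wrist"):
    c=viewer.get_calibration(n); print(n,c["vertical_fov"],c["distortion"]); 
    if n!="wrist": print(ext(n)[2])
    else: print(c["mount"])
E
```

```text
{'t': 0.05, 'joints': array([-1.17966773e+00,  9.18860989e-02,  1.23185126e+00,  1.49234250e-05,
        1.81981416e+00, -5.67280971e-02]), 'qvel': array([ 2.60419597e-06,  1.42803682e-04, -1.51041624e-03,  7.23573938e-04,
       -1.22525471e-03,  1.05255431e-04]), 'joint_torque': array([ 6.53109328e-04, -4.48207355e+01, -4.07902694e+01,  6.99412334e-02,
        2.89258710e-02, -1.17316699e-04]), 'tcp_pos': array([ 0.25969702, -0.54056186,  0.22151013]), 'tool_rot': array([-3.13963775e+00, -1.25510504e-04,  4.47860238e-01]), 'ft_force': array([-0.7082079 ,  0.7209564 , -0.38363824]), 'moment': array([-0.00129749, -0.02177646,  0.03712969]), 'grasp_force': 0.0, 'finger_gap': 0.08803169905776013}
scene 47.510342106870766 [-0.0041695  0.         0.         0.         0.       ]
[ 1.39640133 -0.20789207  1.0125716 ]
side 44.69153071092708 [-0.07868688  0.          0.          0.          0.        ]
[0.46634209 1.02573251 0.84802607]
wrist 59.94488018929499 [-0.06160943  0.          0.          0.          0.        ]
[[-9.04025407e-04 -9.59375275e-01 -2.82131645e-01  7.82757020e-02]
 [ 9.99999490e-01 -9.94638828e-04  1.77955765e-04  8.62004333e-05]
 [-4.51345449e-04 -2.82131340e-01  9.59375684e-01 -1.62302903e-01]
 [ 0.00000000e+00  0.00000000e+00  0.00000000e+00  1.00000000e+00]]
```

View pics/scene1.png

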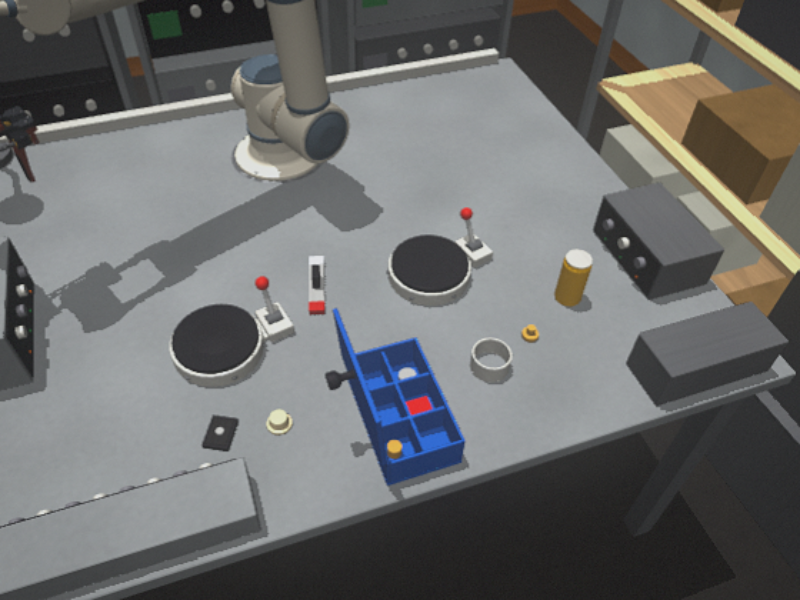

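View pics/side1.png

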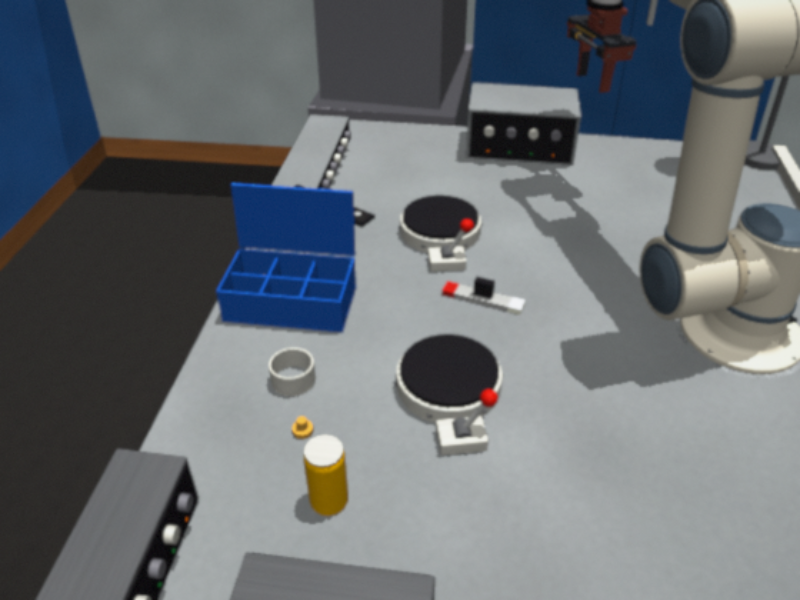

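The scene view (800×600) shows flange A at (430,262), flange B at (217,342), and the bar from (316,258) to its red end at (316,308). The levers' red balls are at (467,213) and (262,283). In the side view the bar runs from red (450,289) to white (516,304), flange A is at (449,372) and flange B at (440,218). Next I measure all of these from both views.

```bash
cat >> h.py <<'E'
def cloud(n):
    z=np.load(f'{n}.npz'); c,R,o=ext(n); H,W=z["d"].shape
    uv=np.stack(np.meshgrid(np.arange(W),np.arange(H)),-1).reshape(-1,1,2).astype(float)
    x=cv2.undistortPoints(uv,K(c),np.array(c["distortion"])).reshape(-1,2)
    X=o+(np.c_[x,np.ones(len(x))]*z["d"].reshape(-1,1))@R.T
    X[z["d"].ravel()==0]=np.nan
    return X.reshape(H,W,3),z["p"].astype(int)
E
python3 - <<'E'
from h import *
np.set_printoptions(precision=4,suppress=True)
for n in("scene","side"):
    X,p=cloud(n); s=560/800
    b,g,r_=p[...,0],p[...,1],p[...,2]
    def blob(mask,name):
        k,l,st,ce=cv2.connectedComponentsWithStats(mask.astype(np.uint8))
        for i in range(1,k):
            if st[i,4]>12:
                q=X[l==i]; print(n,name,"px",ce[i]/s,st[i,4],"med",np.nanmedian(q,0),"lo",np.nanpercentile(q,3,axis=0),"hi",np.nanpercentile(q,97,axis=0))
    reg=(X[...,0]>.2)&(X[...,0]<.8)&(abs(X[...,1])<.5)
    blob(reg&(r_>120)&(g<60)&(b<60),"red")
    blob(reg&(p.max(-1)<60)&(X[...,2]>.025)&(X[...,2]<.06),"black")
    blob(reg&(p.min(-1)>150)&(X[...,2]<.03),"white")
pts={"A":[(430,262),(449,372)],"B":[(217,342),(440,218)]}
E
```

```text
scene red px [465.7635 212.4138] 29 med [0.4512 0.2992 0.0965] lo [0.4453 0.2909 0.0911] hi [0.4589 0.3088 0.1016]
scene red px [261.5789 282.5188] 38 med [ 0.5124 -0.1359  0.0959] lo [ 0.5033 -0.1453  0.088 ] hi [ 0.5187 -0.1267  0.1013]
scene red px [316.5306 306.2974] 49 med [ 0.5282 -0.0416  0.0113] lo [ 0.5153 -0.055   0.0077] hi [ 0.5394 -0.0292  0.0154]
scene black px [411.8095 239.8095] 15 med [0.4427 0.1864 0.0453] lo [0.4382 0.1741 0.043 ] hi [0.449  0.1998 0.0477]
scene black px [444.6544 242.7189] 31 med [0.4718 0.2475 0.0446] lo [0.4565 0.2377 0.0416] hi [0.4863 0.2592 0.049 ]
scene black px [425.6537 276.0779] 165 med [0.5588 0.165  0.0416] lo [0.4534 0.1243 0.0336] hi [0.5863 0.2658 0.0473]
scene black px [412.3214 260.2679] 16 med [0.4996 0.1673 0.0452] lo [0.4782 0.156  0.0403] hi [0.5179 0.1795 0.0486]
scene black px [437.8022 261.3187] 13 med [0.5173 0.2139 0.0448] lo [0.5099 0.208  0.0414] hi [0.5253 0.2245 0.0472]
scene black px [314.6939 268.8776] 14 med [ 0.4608 -0.0248  0.0466] lo [ 0.4517 -0.0315  0.0435] hi [ 0.4713 -0.0189  0.0493]
scene black px [316.1376 
[... 1626 characters left out ...]
ed [ 0.4614 -0.0185  0.0393] lo [ 0.4479 -0.0281  0.0259] hi [ 0.4763 -0.0117  0.0465]
side black px [448.1136 369.8721] 2568 med [0.5066 0.2095 0.0439] lo [0.4417 0.1401 0.0397] hi [0.5707 0.2732 0.0473]
side white px [460.7106 404.6044] 47046 med [ 0.4705  0.2875 -0.0007] lo [ 0.2218 -0.4144 -0.0041] hi [0.7737 0.4906 0.0031]
side white px [596.0406 204.0564] 648 med [ 0.2241 -0.4053 -0.0005] lo [ 0.2015 -0.4949 -0.0043] hi [ 0.2707 -0.2635  0.0031]
side white px [549.9006 206.8654] 345 med [ 0.3317 -0.3702 -0.001 ] lo [ 0.2874 -0.411  -0.0048] hi [ 0.3727 -0.3297  0.0027]
side white px [289.5692 372.449 ] 63 med [0.7663 0.2072 0.0001] lo [ 0.7488  0.1976 -0.0027] hi [0.7816 0.2155 0.0034]
```

```bash
cat >> h.py <<'E'
def rel(pos,yaw,s=None):
    s=s or read_state(); R=Rt(s); Rg=Ro.from_euler('xyz',[np.pi,0,yaw]).as_matrix()
    print("t",round(s["t"],2),"rel mm",np.round(R.T@(np.array(pos)-s["tcp_pos"])*1000,1),"rotvec",np.round(Ro.from_matrix(R.T@Rg).as_rotvec(),3),"F",np.round(s["ft_force"],2))
E
python3 - <<'E'
from h import *
rel([.566,-.242,.25],2.87)
np.set_printoptions(precision=4,suppress=True)
for n in("scene","side"):
    X,p=cloud(n)
    for nm,c in(("A",(.507,.209)),("B",(.566,-.242))):
        rr=np.hypot(X[...,0]-c[0],X[...,1]-c[1]); ok=(X[...,2]>.03)&(X[...,2]<.06)
        print(n,nm,[round(float(X[...,2][ok&(rr>=a)&(rr<b)].mean()),4) for a,b in((0,15),(15,25),(25,35),(35,45),(45,60),(60,70)) for a,b in((a/1000,b/1000),)])
    m=(p[...,0]>100)&(p[...,2]<60)&(X[...,2]>.12)&(X[...,0]<.9)&(X[...,0]>.4)
    print(n,"lid",np.nanmin(X[m],0),np.nanmax(X[m],0))
E
```

```text
t 0.1 rel mm [ 405.4 -136.6  -28.1] rotvec [-1.000e-03 -2.000e-03 -2.422e+00] F [-0.7  -0.35 -0.41]
scene A [0.0452, 0.0453, 0.045, 0.0451, 0.0453, 0.0449]
scene B [0.0446, 0.044, 0.0425, 0.042, 0.0414, 0.0414]
scene lid [ 0.7086 -0.0524  0.195 ] [ 0.8999 -0.0438  0.2033]
side A [0.0436, 0.0435, 0.0437, 0.0441, 0.0444, 0.0427]
side B [0.0433, 0.0426, 0.0418, 0.041, 0.0407, 0.0406]
side lid [ 0.7008 -0.0837  0.12  ] [ 0.8997 -0.0299  0.202 ]
```

The averaged depth falls about 3 mm outward on flange B and stays flat on A, so B is the likely bowed one; rocking the bar there will confirm it. I'll look at B from above on the way.

Emit:
{"api": "send_rows", "payload": {
  "commands": [
    [87.8,405,-137,-28,0,0,-2.42],
    [87.8,405,-137,-28,0,0,-2.42],
    [87.8,405,-137,-28,0,0,-2.42],
    [87.8,405,-137,-28,0,0,-2.42],
    [87.8,405,-137,-28,0,0,-2.42],
    [87.8,405,-137,-28,0,0,-2.42],
    [87.8,405,-137,-28,0,0,-2.42],
    [87.8,405,-137,-28,0,0,-2.42]
  ]
}}

```text
t: 1.1
tcp_pos: [0.5677, -0.2386, 0.2496]
tool_rot: [-3.141, -0.002, 1.959]
ft_force: [-0.9, 0.4, -0.2]
finger_gap: 0.0879
grasp_force: 0.0
```

```bash
python3 -c "
from h import *
s=read_state();print(s['tcp_pos'],s['tool_rot'],s['joints'])
rel([.566,-.242,.25],2.87)"
```

```text
[ 0.56772579 -0.23858689  0.2496115 ] [-3.14133230e+00 -1.67149485e-03  1.95935526e+00] [-4.53601531e-01  1.43363004e-01  1.12654117e+00  9.62364643e-04
  1.87310878e+00 -8.41874808e-01]
t 1.1 rel mm [-2.5 -2.9 -0.4] rotvec [ 0.001 -0.002 -0.911] F [-0.9   0.35 -0.25]
```

Emit:
{"api": "send_rows", "payload": {
  "commands": [
    [87.8,0,0,0,0,0,-0.91],
    [87.8,0,0,0,0,0,-0.91],
    [87.8,0,0,0,0,0,-0.91],
    [87.8,0,0,0,0,0,-0.91],
    [87.8,0,0,0,0,0,-0.91],
    [87.8,0,0,0,0,0,-0.91],
    [87.8,0,0,0,0,0,-0.91]
  ]
}}

```text
t: 1.98
tcp_pos: [0.5655, -0.242, 0.2503]
tool_rot: [3.141, -0.001, 2.855]
ft_force: [-1.1, -0.6, -0.4]
finger_gap: 0.0877
grasp_force: 0.0
```

```bash
python3 -c "
from h import *
p,d,s=snap('wrist'); cv2.imwrite('pics/w1.png',p)
import shutil; shutil.copy('wrist.npz','w1.npz')
rel([.463,-.022,.25],2.87)"
```

```text
t 2.02 rel mm [160.4 182.1   0.5] rotvec [ 0.    -0.    -0.015] F [0.33 0.29 0.09]
```

View pics/w1.png

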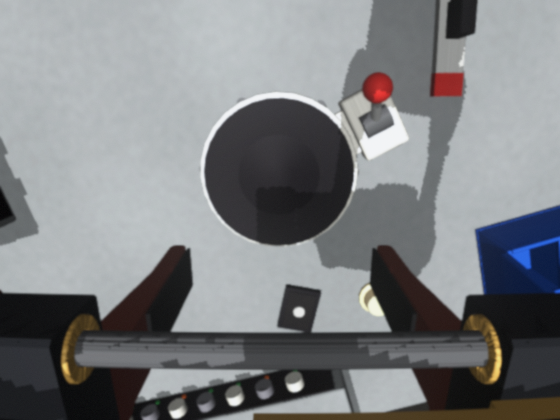

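The wrist view shows flange B's face centred near (279,169), lever B's ball at (378,88) and its base at (375,122), with the bar's red end at (447,84). Next I go above the bar.

Emit:
{"api": "send_rows", "payload": {
  "commands": [
    [87.8,160,182,0,0,0,-0.015],
    [87.8,160,182,0,0,0,-0.015],
    [87.8,160,182,0,0,0,-0.015],
    [87.8,160,182,0,0,0,-0.015],
    [87.8,160,182,0,0,0,-0.015],
    [87.8,160,182,0,0,0,-0.015]
  ]
}}

```text
t: 2.78
tcp_pos: [0.4631, -0.0227, 0.2508]
tool_rot: [-3.141, 0.001, 2.872]
ft_force: [0.3, -0.2, 0.3]
finger_gap: 0.0878
grasp_force: 0.0
```

```bash
cat > fl.py <<'E'
from h import *
np.set_printoptions(precision=4,suppress=True)
def face(n,seed,z):
    # outer rim of the black face: dark blob at seed, ellipse points cast onto plane z, circle fit
    p=np.load(f'{n}.npz' if n!='w1' else 'w1.npz')["p"]; m=(p.max(-1)<75).astype(np.uint8)
    m=cv2.morphologyEx(m,cv2.MORPH_CLOSE,np.ones((3,3),np.uint8))
    k,l=cv2.connectedComponents(m); b=(l==l[seed[1],seed[0]]).astype(np.uint8)
    c=max(cv2.findContours(b,0,cv2.CHAIN_APPROX_NONE)[0],key=len)
    c=cv2.convexHull(c).reshape(-1,2)
    nm='wrist' if n=='w1' else n; zz=np.load('w1.npz') if n=='w1' else None
    P=[]
    for u,v in c:
        o,d=ray(nm,u,v,zz); P.append((o+d*(z-o[2])/d[2])[:2])
    P=np.array(P); A=np.c_[2*P,np.ones(len(P))]; s=np.linalg.lstsq(A,(P**2).sum(1),rcond=None)[0]
    return s[:2],np.sqrt(s[2]+s[:2]@s[:2])
if __name__=="__main__":
    for z in(.042,.045):
        print(z,"w1",face('w1',(279,169),z),"scene",face('scene',(148,240),z),"side",face('side',(306,151),z))
    zz=np.load('w1.npz')
    for h in(.088,):
        o,d=ray('wrist',378,88,zz); print("ball w1 at",h,o+d*(h-o[2])/d[2])
        print("ball scene",onz('scene',261.6*.7,282.5*.7,h),"side",onz('side',466.9*.7,223.5*.7,h))
    p,d,s=snap('wrist'); cv2.imwrite('pics/w2.png',p)
E
python3 fl.py
```

```text
0.042 w1 (array([ 0.5627, -0.2427]), np.float64(0.0762021768938116)) scene (array([ 0.5682, -0.2408]), np.float64(0.07781609713711951)) side (array([ 0.5618, -0.2342]), np.float64(0.07687841870603405))
0.045 w1 (array([ 0.5621, -0.2425]), np.float64(0.07558539166659538)) scene (array([ 0.5708, -0.2407]), np.float64(0.07757557053379374)) side (array([ 0.5615, -0.2295]), np.float64(0.07659227999906772))
ball w1 at 0.088 [ 0.5047 -0.1369  0.088 ]
ball scene [ 0.5052 -0.1356  0.088 ] side [ 0.5029 -0.1416  0.088 ]
```

View pics/w2.png

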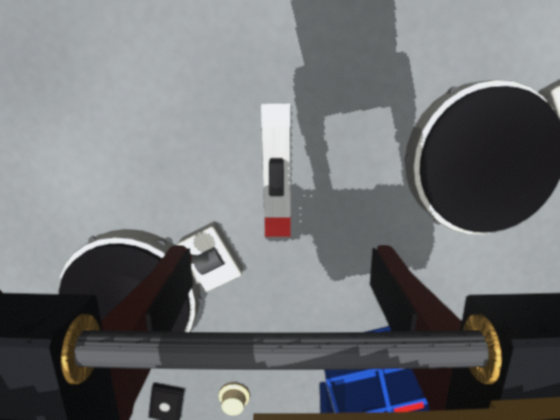

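The bar lies upright in the picture: white end at (262–290,104), red end at (265–290,237), grip block around (276,177).

```bash
python3 - <<'E'
from h import *
np.set_printoptions(precision=4,suppress=True)
p=np.load('wrist.npz')["p"]; cv2.imwrite('pics/w2c.png',cv2.resize(p[90:250,240:320],None,fx=3.7,fy=3.7,interpolation=cv2.INTER_CUBIC))
c=[onz('wrist',u,v,.012) for u,v in((262,104),(290,104),(265,237),(291,237))]
w=(c[0]+c[1])/2; r_=(c[2]+c[3])/2; d=r_-w
print(w,r_,"len",np.linalg.norm(d),"mid",(w+r_)/2,"dir",np.arctan2(d[1],d[0]), "width",np.linalg.norm(c[0]-c[1]),np.linalg.norm(c[2]-c[3]))
X,p=cloud('wrist'); m=(p.max(-1)<70); m[:,:240]=0;m[:,320:]=0;m[:140]=0;m[200:]=0
q=X[m]; print("grip",np.nanpercentile(q,3,axis=0),np.nanpercentile(q,97,axis=0)); t=q[q[:,2]>.042]; print("top mean",t.mean(0),len(t))
print("bar top z",X[110:150,270:285,2].mean(),"table",X[110:150,200:240,2].mean())
E
```

```text
[ 0.391  -0.0078  0.012 ] [ 0.5372 -0.0464  0.012 ] len 0.15113632597608043 mid [ 0.4641 -0.0271  0.012 ] dir -0.2582804304584945 width 0.029801935671378548 0.03061686224967071
grip [ 0.4449 -0.0357  0.0342] [ 0.4783 -0.0185  0.0476]
top mean [ 0.462  -0.0273  0.0461] 440
bar top z nan table nan
```

View pics/w2c.png

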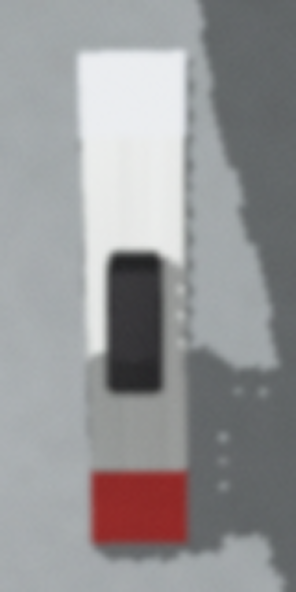

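```bash
python3 -c "
from h import *
rel([.4635,-.0272,.017],2.883)"
```

```text
t 2.83 rel mm [ -1.3  -3.7 233.5] rotvec [-0.     0.    -0.012] F [ 0.79 -0.22 -0.29]
```

Emit:
{"api": "send_rows", "payload": {
  "commands": [
    [60,-1.3,-3.8,60,0,0,-0.012],
    [60,-1.3,-3.8,120,0,0,-0.012],
    [60,-1.3,-3.8,170,0,0,-0.012],
    [60,-1.3,-3.8,205,0,0,-0.012],
    [60,-1.3,-3.8,225,0,0,-0.012],
    [60,-1.3,-3.8,233,0,0,-0.012],
    [60,-1.3,-3.8,233,0,0,-0.012]
  ]
}}

```text
t: 3.7
tcp_pos: [0.4632, -0.0272, 0.0174]
tool_rot: [-3.141, -0.001, 2.883]
ft_force: [0.5, -1.1, 0.2]
finger_gap: 0.06
grasp_force: 0.0
```

Emit:
{"api": "send_rows", "payload": {
  "commands": [
    [8,0,0,0,0,0,0],
    [8,0,0,0,0,0,0],
    [8,0,0,0,0,0,0],
    [8,0,0,0,0,0,0],
    [8,0,0,0,0,0,0],
    [8,0,0,0,0,0,0]
  ]
}}

```text
t: 4.45
tcp_pos: [0.4631, -0.0269, 0.0178]
tool_rot: [-3.141, 0.0, 2.885]
ft_force: [-0.9, -2.2, 2.6]
finger_gap: 0.0163
grasp_force: 30.0
```

```bash
python3 -c "
from h import *
rel([.4631,-.027,.18],2.883);rel([.563,-.241,.18],2.883)"
```

```text
t 4.45 rel mm [  -0.    -0.3 -162.2] rotvec [-0.001  0.     0.002] F [-0.86 -2.22  2.56]
t 4.45 rel mm [-151.  -181.8 -162. ] rotvec [-0.001  0.     0.002] F [-0.86 -2.22  2.56]
```

Emit:
{"api": "send_rows", "payload": {
  "commands": [
    [8,0,0,-20,0,0,0],
    [8,0,0,-60,0,0,0],
    [8,0,0,-110,0,0,0],
    [8,0,0,-160,0,0,0],
    [8,-35,-42,-162,0,0,0],
    [8,-65,-78,-162,0,0,0],
    [8,-97,-116,-162,0,0,0],
    [8,-125,-150,-162,0,0,0]
  ]
}}

```text
t: 5.45
tcp_pos: [0.5461, -0.2045, 0.1779]
tool_rot: [3.14, -0.002, 2.885]
ft_force: [-0.3, -0.4, -4.0]
finger_gap: 0.016
grasp_force: 30.0
```

```bash
python3 -c "
from h import *
s=read_state(); print(s['finger_gap'],s['grasp_force'],s['tcp_pos'],s['tool_rot'])
rel([.563,-.241,.090],2.883)"
```

```text
0.016000884053537674 29.997618198394775 [ 0.54614622 -0.20445402  0.17785787] [ 3.14047712e+00 -2.49352790e-03  2.88481073e+00]
t 5.45 rel mm [-25.8 -31.2  87.8] rotvec [ 0.001 -0.002  0.002] F [-0.3  -0.45 -3.96]
```

Emit:
{"api": "send_rows", "payload": {
  "commands": [
    [8,-26,-31.2,10,0,0,0],
    [8,-26,-31.2,40,0,0,0],
    [8,-26,-31.2,70,0,0,0],
    [8,-26,-31.2,88,0,0,0],
    [8,-26,-31.2,88,0,0,0]
  ]
}}

```text
t: 6.08
tcp_pos: [0.562, -0.2393, 0.089]
tool_rot: [3.14, -0.005, 2.885]
ft_force: [0.7, 1.3, -4.4]
finger_gap: 0.0161
grasp_force: 30.0
```

```bash
python3 -c "
from h import *
p,d,s=snap('wrist'); a,b,_=snap('scene'); c,_,_=snap('side')
out=np.zeros((600,800,3),np.uint8); out[:315,:420]=cv2.resize(p,(420,315)); 
out[315:595,:400]=cv2.resize(a[170:310,60:260],(400,280)); out[315:595,400:]=cv2.resize(c[100:240,220:420],(400,280)); out[:315,420:800]=cv2.resize(p[40:260,150:415],(380,315))
cv2.imwrite('pics/m1.png',out)
rel([.563,-.241,.063],2.883)"
```

```text
t 6.22 rel mm [ 0.7 -0.9 30.3] rotvec [-0.     0.002  0.002] F [-0.26  0.19 -2.98]
```

View pics/m1.png

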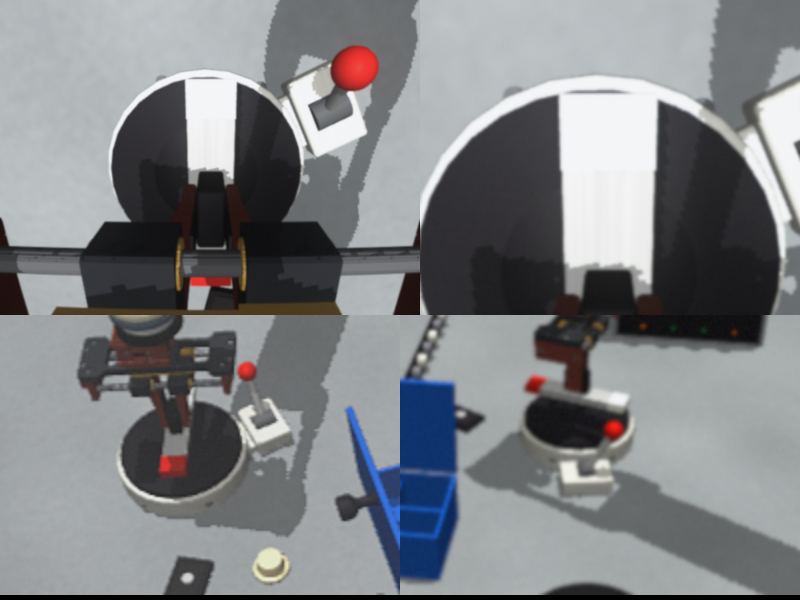

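The bar is held over flange B. In the full wrist picture the face's left, right and top edges are near (147,220), (401,220) and (276,104), and the bar sits about mid-face. I'll refine the flange centre from those edges.

```bash
python3 - <<'E'
from h import *
np.set_printoptions(precision=4,suppress=True)
p=np.load('wrist.npz')["p"]; g=p.max(-1).astype(int); P=[]
for v in range(125,235,3):
    L=[u for u in range(130,240) if g[v,u]<75 and g[v,u-2]>=120]; Rr=[u for u in range(330,420) if g[v,u]<75 and g[v,u+2]>=110]
    if L: P.append((L[0]-1,v))
    if Rr: P.append((Rr[-1]+1,v))
Q=np.array([onz('wrist',u,v,.042)[:2] for u,v in P])
from scipy.optimize import least_squares
for fr in (0,1):
    f=lambda s:np.hypot(*(Q-s[:2]).T)-(s[2] if fr else .078)
    k=least_squares(f,[.563,-.241,.078],loss='soft_l1',f_scale=.001); print(k.x,np.abs(f(k.x)).mean(),len(Q))
E
```

```text
[ 0.5637 -0.2434  0.078 ] 0.0009384685221945451 72
[ 0.5624 -0.2431  0.0772] 0.0007571617627076906 72
```

Emit:
{"api": "send_rows", "payload": {
  "commands": [
    [8,0.3,-2.3,8,0,0,0],
    [8,0.3,-2.3,16,0,0,0],
    [8,0.3,-2.3,21,0,0,0],
    [8,0.3,-2.3,24,0,0,0],
    [8,0.3,-2.3,24,0,0,0]
  ]
}}

```text
t: 6.85
tcp_pos: [0.5621, -0.2421, 0.0673]
tool_rot: [3.141, -0.001, 2.885]
ft_force: [-0.1, -0.5, -4.4]
finger_gap: 0.0158
grasp_force: 30.0
```

```bash
python3 -c "
from h import *
rel([.563,-.2425,.063],2.883)"
```

```text
t 6.85 rel mm [-0.9 -0.1  4.3] rotvec [ 0.    -0.001  0.002] F [-0.1  -0.49 -4.39]
```

Emit:
{"api": "send_rows", "payload": {
  "commands": [
    [8,-0.7,0,1,0,0,0],
    [8,-0.7,0,2,0,0,0],
    [8,-0.7,0,2.5,0,0,0],
    [8,-0.7,0,3,0,0,0],
    [8,-0.7,0,3,0,0,0]
  ]
}}

```text
t: 7.48
tcp_pos: [0.563, -0.2424, 0.0646]
tool_rot: [3.142, -0.0, 2.885]
ft_force: [0.3, 0.1, -4.9]
finger_gap: 0.0159
grasp_force: 30.0
```

Emit:
{"api": "send_rows", "payload": {
  "commands": [
    [8,0,0,0.5,0,0,0],
    [8,0,0,1,0,0,0],
    [8,0,0,1.4,0,0,0],
    [8,0,0,1.4,0,0,0]
  ]
}}

```text
t: 7.98
tcp_pos: [0.5629, -0.2424, 0.0632]
tool_rot: [3.142, -0.0, 2.885]
ft_force: [0.4, 0.2, -4.2]
finger_gap: 0.0157
grasp_force: 30.0
```

Emit:
{"api": "send_rows", "payload": {
  "commands": [
    [8,0,0,0.4,0,0,0],
    [8,0,0,0.8,0,0,0],
    [8,0,0,0.8,0,0,0]
  ]
}}

```text
t: 8.35
tcp_pos: [0.563, -0.2425, 0.0629]
tool_rot: [-3.142, 0.0, 2.885]
ft_force: [-1.7, 1.0, -2.0]
finger_gap: 0.0159
grasp_force: 30.0
```

Contact is starting (the weight is coming off). I release now and lift clear.

Emit:
{"api": "send_rows", "payload": {
  "commands": [
    [8,0,0,0.3,0,0,0],
    [18,0,0,0.3,0,0,0],
    [24,0,0,0.3,0,0,0],
    [36,0,0,0.3,0,0,0],
    [36,0,0,0.3,0,0,0],
    [36,0,0,-8,0,0,0],
    [36,0,0,-25,0,0,0],
    [36,0,0,-55,0,0,0]
  ]
}}

```text
t: 9.35
tcp_pos: [0.5626, -0.2422, 0.1181]
tool_rot: [3.141, -0.001, 2.885]
ft_force: [0.0, -0.3, -0.2]
finger_gap: 0.0363
grasp_force: 0.0
```

```bash
python3 -c "
from h import *
np.set_printoptions(precision=4,suppress=True)
p,d,s=snap('wrist'); print(s['tcp_pos'],s['ft_force'])
a,_,_=snap('scene'); c,_,_=snap('side')
out=np.zeros((600,800,3),np.uint8); out[:315,:420]=cv2.resize(p,(420,315)); out[315:595,:400]=cv2.resize(a[170:310,60:260],(400,280)); out[315:595,400:]=cv2.resize(c[100:240,220:420],(400,280))
cv2.imwrite('pics/m2.png',out)"
```

```text
[ 0.5626 -0.2422  0.1181] [ 0.0363 -0.2777 -0.1687]
```

View pics/m2.png

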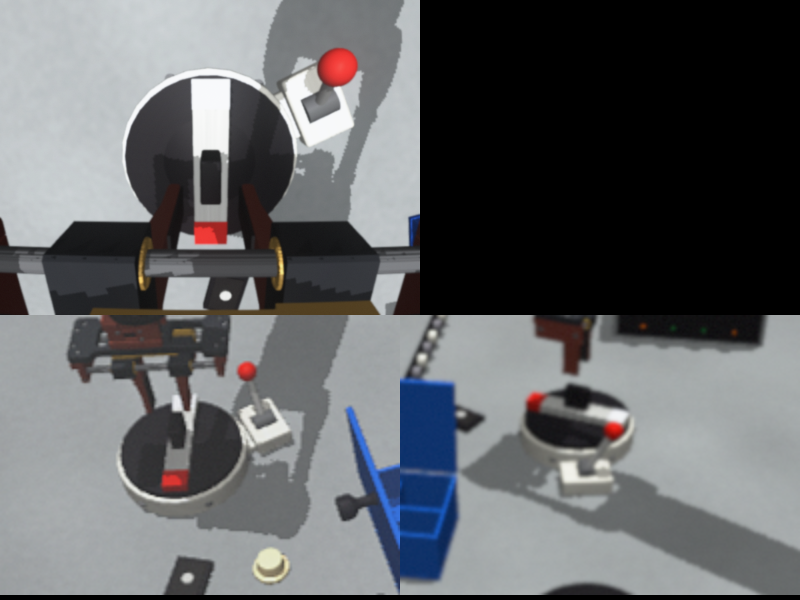

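The bar lies centrally across flange B with its red end away from the robot, released. I close the fingers and go above the red end (60 mm along tool −x).

Emit:
{"api": "send_rows", "payload": {
  "commands": [
    [0,-30,0,0,0,0,0],
    [0,-60,0,0,0,0,0],
    [0,-60,0,20,0,0,0],
    [0,-60,0,40,0,0,0],
    [0,-60,0,50,0,0,0],
    [0,-60,0,50,0,0,0],
    [0,-60,0,55,0,0,0],
    [0,-60,0,55,0,0,0]
  ]
}}

```text
t: 10.5
tcp_pos: [0.6211, -0.2577, 0.0629]
tool_rot: [-3.141, 0.001, 2.885]
ft_force: [0.7, 0.2, 0.4]
finger_gap: 0.0006
grasp_force: 0.0
```

```bash
python3 -c "
from h import *
s=read_state(); print(s['tcp_pos'],s['finger_gap'],s['ft_force'])"
```

```text
[ 0.62107886 -0.25772894  0.06288511] 0.0006255928485889855 [0.67817903 0.1701729  0.3630991 ]
```

Emit:
{"api": "send_rows", "payload": {
  "commands": [
    [0,0,0,1.5,0,0,0],
    [0,0,0,3,0,0,0],
    [0,0,0,4,0,0,0],
    [0,0,0,5,0,0,0],
    [0,0,0,5,0,0,0]
  ]
}}

```text
t: 11.12
tcp_pos: [0.621, -0.2577, 0.0574]
tool_rot: [-3.142, -0.0, 2.885]
ft_force: [-0.4, -0.4, 0.5]
finger_gap: 0.0007
grasp_force: 0.0
```

Emit:
{"api": "send_rows", "payload": {
  "commands": [
    [0,0,0,0.5,0,0,0],
    [0,0,0,1,0,0,0],
    [0,0,0,1,0,0,0]
  ]
}}

```text
t: 11.5
tcp_pos: [0.6212, -0.2577, 0.0567]
tool_rot: [-3.142, 0.001, 2.885]
ft_force: [0.7, 0.0, 1.8]
finger_gap: 0.0004
grasp_force: 0.7
```

Emit:
{"api": "send_rows", "payload": {
  "commands": [
    [0,0,0,0.5,0,0,0],
    [0,0,0,1,0,0,0],
    [0,0,0,1,0,0,0]
  ]
}}

```text
t: 11.88
tcp_pos: [0.6214, -0.2578, 0.0557]
tool_rot: [-3.141, 0.001, 2.885]
ft_force: [1.2, -0.7, 2.3]
finger_gap: 0.0004
grasp_force: 1.0
```

The end is giving at about 1.5–2 N, as a bowed flange should. I carry on until it is firm.

Emit:
{"api": "send_rows", "payload": {
  "commands": [
    [0,0,0,0.5,0,0,0],
    [0,0,0,1,0,0,0],
    [0,0,0,1,0,0,0]
  ]
}}

```text
t: 12.25
tcp_pos: [0.6214, -0.2578, 0.0553]
tool_rot: [-3.141, 0.001, 2.885]
ft_force: [1.3, -0.6, 5.6]
finger_gap: 0.0003
grasp_force: 2.6
```

Emit:
{"api": "send_rows", "payload": {
  "commands": [
    [0,0,0,0.3,0,0,0],
    [0,0,0,0.6,0,0,0],
    [0,0,0,0.6,0,0,0]
  ]
}}

```text
t: 12.62
tcp_pos: [0.6214, -0.2578, 0.0552]
tool_rot: [-3.141, 0.002, 2.885]
ft_force: [0.6, 0.2, 7.6]
finger_gap: 0.0005
grasp_force: 3.6
```

Emit:
{"api": "send_rows", "payload": {
  "commands": [
    [0,0,0,0.3,0,0,0],
    [0,0,0,0.5,0,0,0],
    [0,0,0,0.5,0,0,0],
    [0,0,0,0.5,0,0,0]
  ]
}}

```text
t: 13.12
tcp_pos: [0.6214, -0.2578, 0.0551]
tool_rot: [-3.141, 0.002, 2.885]
ft_force: [0.9, -0.2, 9.0]
finger_gap: 0.0004
grasp_force: 4.4
```

```bash
cat > tilt.py <<'E'
from h import *
np.set_printoptions(precision=4,suppress=True)
c0=np.array([.563,-.2425]); u=np.array([.967,-.256])
for n in("side","scene"):
    p,d,s=snap(n); X,p=cloud(n)
    q=X[...,:2]-c0; a=q@u; b=q@np.array([.256,.967])
    m=(abs(a)<.072)&(abs(a)>.024)&(abs(b)<.012)&(X[...,2]>.045)&(X[...,2]<.07)&(p.max(-1)>110)
    k=np.polyfit(a[m],X[...,2][m],1); print(n,"slope along +x(red)",k, m.sum(),a[m].min(),a[m].max())
E
python3 tilt.py
```

```text
side slope along +x(red) [-0.0491  0.0558] 110 -0.07152149086925685 0.07126228367287896
scene slope along +x(red) [-0.0516  0.0575] 42 -0.07184536555692574 0.07164855139598728
```

The red end is fully down: about 2 mm of give, then firm at 9 N, with 0.05 rad of tilt measured. Now I go over to the white end.

Emit:
{"api": "send_rows", "payload": {
  "commands": [
    [0,0,0,-3,0,0,0],
    [0,0,0,-25,0,0,0],
    [0,0,0,-55,0,0,0],
    [0,40,0,-55,0,0,0],
    [0,80,0,-55,0,0,0],
    [0,120,0,-55,0,0,0],
    [0,120,0,-35,0,0,0],
    [0,120,0,-20,0,0,0]
  ]
}}

```text
t: 14.22
tcp_pos: [0.505, -0.2272, 0.0724]
tool_rot: [3.141, -0.0, 2.885]
ft_force: [-0.1, 0.3, -0.0]
finger_gap: 0.0003
grasp_force: 0.0
```

```bash
python3 tilt.py; python3 -c "
from h import *
rel([.505,-.2271,.063],2.885)"
```

```text
side slope along +x(red) [0.0005 0.0557] 133 -0.0717766594630032 0.07091275754608456
scene slope along +x(red) [0.0025 0.0564] 204 -0.06927837777407737 0.07198345957242197
t 14.32 rel mm [-1.  -0.3  7.2] rotvec [ 0.001 -0.005 -0.   ] F [-0.88  0.68 -0.01]
```

Emit:
{"api": "send_rows", "payload": {
  "commands": [
    [0,0,0,5,0,0,0],
    [0,0,0,10,0,0,0],
    [0,0,0,12,0,0,0],
    [0,0,0,14,0,0,0],
    [0,0,0,14,0,0,0]
  ]
}}

```text
t: 14.95
tcp_pos: [0.5049, -0.2272, 0.0593]
tool_rot: [3.142, -0.0, 2.885]
ft_force: [-0.2, 0.9, 0.3]
finger_gap: 0.0006
grasp_force: 0.0
```

Emit:
{"api": "send_rows", "payload": {
  "commands": [
    [0,0,0,0.5,0,0,0],
    [0,0,0,1,0,0,0],
    [0,0,0,1.5,0,0,0],
    [0,0,0,2,0,0,0],
    [0,0,0,2,0,0,0]
  ]
}}

```text
t: 15.58
tcp_pos: [0.5049, -0.2272, 0.0574]
tool_rot: [-3.142, -0.0, 2.885]
ft_force: [-0.5, 0.5, 0.8]
finger_gap: 0.0005
grasp_force: 0.1
```

Emit:
{"api": "send_rows", "payload": {
  "commands": [
    [0,0,0,0.5,0,0,0],
    [0,0,0,1,0,0,0],
    [0,0,0,1,0,0,0]
  ]
}}

```text
t: 15.95
tcp_pos: [0.5048, -0.2272, 0.0564]
tool_rot: [-3.142, -0.0, 2.885]
ft_force: [-1.9, 0.6, 2.5]
finger_gap: 0.0005
grasp_force: 1.1
```

Emit:
{"api": "send_rows", "payload": {
  "commands": [
    [0,0,0,0.5,0,0,0],
    [0,0,0,1,0,0,0],
    [0,0,0,1.5,0,0,0],
    [0,0,0,1.5,0,0,0]
  ]
}}

```text
t: 16.45
tcp_pos: [0.5048, -0.2272, 0.0553]
tool_rot: [-3.141, -0.0, 2.885]
ft_force: [-2.8, 0.7, 5.6]
finger_gap: 0.0008
grasp_force: 2.7
```

Emit:
{"api": "send_rows", "payload": {
  "commands": [
    [0,0,0,0.5,0,0,0],
    [0,0,0,1,0,0,0],
    [0,0,0,1.2,0,0,0],
    [0,0,0,1.2,0,0,0],
    [0,0,0,1.2,0,0,0]
  ]
}}

```text
t: 17.08
tcp_pos: [0.5049, -0.2272, 0.0552]
tool_rot: [-3.141, 0.0, 2.885]
ft_force: [-6.4, 2.1, 9.4]
finger_gap: 0.0009
grasp_force: 5.2
```

```bash
python3 tilt.py
```

```text
side slope along +x(red) [0.0593 0.0561] 111 -0.07182891314347613 0.07119589656080237
scene slope along +x(red) [0.039  0.0578] 166 -0.06880844470448383 0.0716839597682597
```

Both ends give about 2 mm and then go firm, so flange B is confirmed as the bowed one. I lift clear, then work out the move to lever B.

Emit:
{"api": "send_rows", "payload": {
  "commands": [
    [0,0,0,-1.5,0,0,0],
    [0,0,0,-4,0,0,0],
    [0,0,0,-15,0,0,0],
    [0,0,0,-40,0,0,0],
    [0,0,0,-80,0,0,0],
    [0,0,0,-80,0,0,0]
  ]
}}

```text
t: 17.92
tcp_pos: [0.5068, -0.2281, 0.1382]
tool_rot: [-3.14, 0.008, 2.885]
ft_force: [0.7, -0.8, -0.6]
finger_gap: 0.0002
grasp_force: 0.0
```

```bash
python3 tilt.py; python3 -c "
from h import *
np.set_printoptions(precision=4,suppress=True)
rel([.468,-.1445,.135],3.34)
X,p=cloud('side'); m=(p[...,2]>120)&(p[...,1]<60)&(p[...,0]<60)&(X[...,2]>.08)&(X[...,1]<0); print('ball side surf',X[m].mean(0),m.sum())
X,p=cloud('scene'); m=(p[...,2]>120)&(p[...,1]<60)&(p[...,0]<60)&(X[...,2]>.08)&(X[...,1]<0)&(X[...,2]<.11); print('ball scene surf',X[m].mean(0),m.sum())
"
```

```text
side slope along +x(red) [-0.0023  0.0557] 144 -0.07198288617531994 0.07139302199213507
scene slope along +x(red) [-0.0004  0.0568] 230 -0.0712158220270994 0.07198364099543149
t 18.02 rel mm [57.  70.6 -1.3] rotvec [-0.     0.001 -0.455] F [ 0.08  0.56 -1.23]
ball side surf [ 0.5025 -0.1284  0.0935] 43
ball scene surf [ 0.5112 -0.136   0.0948] 49
```

Emit:
{"api": "send_rows", "payload": {
  "commands": [
    [0,28,35,0,0,0,-0.15],
    [0,57,70.5,0,0,0,-0.3],
    [0,57,70.5,0,0,0,-0.455],
    [0,57,70.5,0,0,0,-0.455],
    [0,57,70.5,0,0,0,-0.455]
  ]
}}

```text
t: 18.65
tcp_pos: [0.4675, -0.1447, 0.1327]
tool_rot: [3.141, -0.001, -2.947]
ft_force: [0.8, 0.6, 0.4]
finger_gap: 0.0001
grasp_force: 0.0
```

```bash
python3 -c "
from h import *
rel([.468,-.1445,.135],3.34)
p,d,s=snap('wrist'); cv2.imwrite('pics/w5.png',p)"
```

```text
t 18.65 rel mm [-0.5  0.1 -2.3] rotvec [ 0.001 -0.001 -0.004] F [0.82 0.57 0.44]
```

View pics/w5.png

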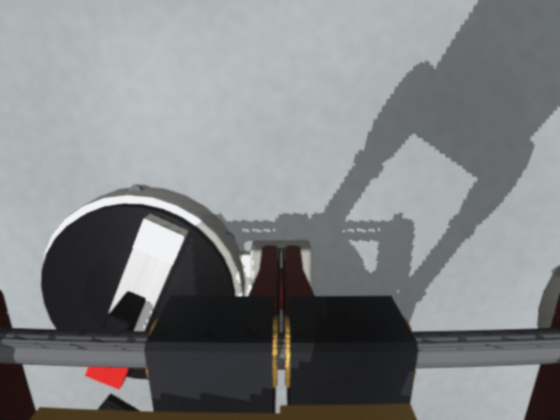

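The shut fingers (around 281,270) line up with lever B's base at (280,260), and the ball is hidden beyond them; the bar still lies central on the flange. I descend behind the ball and push along tool −x.

Emit:
{"api": "send_rows", "payload": {
  "commands": [
    [0,0,0,30,0,0,0],
    [0,0,0,55,0,0,0],
    [0,0,0,57,0,0,0],
    [0,-12,0,57,0,0,0],
    [0,-24,0,57,0,0,0],
    [0,-36,0,57,0,0,0],
    [0,-48,0,57,0,0,0],
    [0,-60,0,57,0,0,0]
  ]
}}

```text
t: 19.7
tcp_pos: [0.5276, -0.1324, 0.0767]
tool_rot: [-3.142, 0.0, -2.943]
ft_force: [-1.3, -0.3, 0.7]
finger_gap: 0.0007
grasp_force: 0.5
```

Emit:
{"api": "send_rows", "payload": {
  "commands": [
    [0,-8,0,0,0,0,0],
    [0,-16,0,0,0,0,0],
    [0,-21,0,0,0,0,0],
    [0,-25,0,0,0,0,0],
    [0,-25,0,0,0,0,0]
  ]
}}

```text
t: 20.32
tcp_pos: [0.5499, -0.128, 0.0763]
tool_rot: [3.141, -0.003, -2.944]
ft_force: [-6.1, -1.0, 0.1]
finger_gap: 0.0005
grasp_force: 2.8
```

```bash
cat > ball.py <<'E'
from h import *
np.set_printoptions(precision=4,suppress=True)
for n in("side","scene"):
    snap(n); X,p=cloud(n)
    m=(p[...,2]>120)&(p[...,1]<60)&(p[...,0]<60)&(X[...,2]>.075)&(X[...,1]<0)&(X[...,2]<.12)
    print(n,X[m].mean(0),m.sum())
E
python3 ball.py; python3 tilt.py
```

```text
side [ 0.5732 -0.1142  0.0951] 39
scene [ 0.5801 -0.122   0.096 ] 52
side slope along +x(red) [-0.0009  0.0558] 89 -0.07151370553647583 0.07097855083706499
scene slope along +x(red) [0.0016 0.0568] 230 -0.07185474581122368 0.07142143984594351
```

The ball has moved about 71 of its 72 mm and is against its stop at 6 N. I back off and up, then verify.

Emit:
{"api": "send_rows", "payload": {
  "commands": [
    [0,10,0,0,0,0,0],
    [0,30,0,0,0,0,0],
    [0,40,0,-30,0,0,0],
    [0,40,0,-80,0,0,0],
    [0,60,0,-120,0,0,0],
    [0,60,0,-120,0,0,0],
    [0,60,0,-120,0,0,0]
  ]
}}

```text
t: 21.4
tcp_pos: [0.4922, -0.1396, 0.1961]
tool_rot: [3.142, 0.0, -2.944]
ft_force: [0.2, -0.0, 0.2]
finger_gap: 0.0008
grasp_force: 0.0
```

```bash
python3 ball.py; python3 tilt.py; python3 -c "
from h import *
s=read_state();print(s['tcp_pos'],s['ft_force'])
a=np.load('scene.npz')['p']; cv2.imwrite('pics/s9.png',cv2.resize(a[130:330,60:360],(800,533)))"
```

```text
side [ 0.5728 -0.1145  0.0952] 38
scene [ 0.5807 -0.1217  0.0952] 52
side slope along +x(red) [0.0009 0.0556] 150 -0.0716463653585928 0.07198617324454167
scene slope along +x(red) [-0.0001  0.0565] 225 -0.07169614547642991 0.07185049735957857
[ 0.49186695 -0.13931781  0.19474542] [-0.80183663 -0.46019668 -1.00333051]
```

View pics/s9.png

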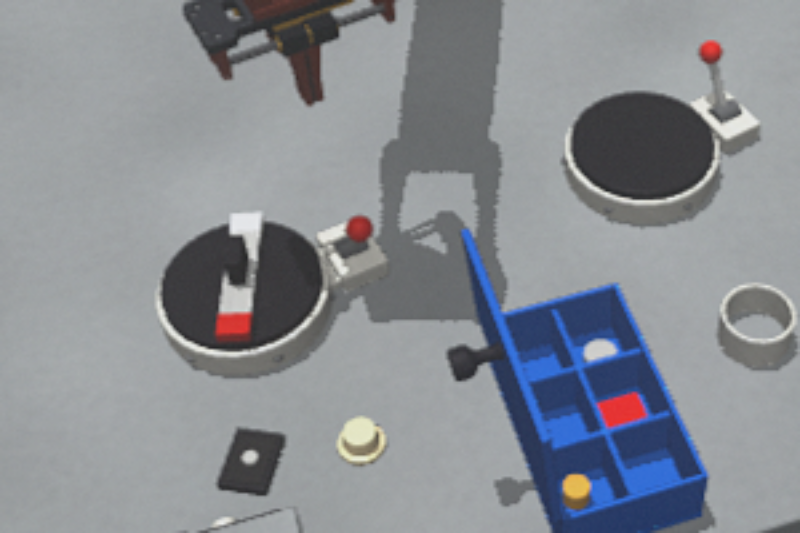

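The picture shows the bar lying level and central on flange B (240,280), lever B's ball thrown over at (358,228), lever A untouched at (710,50), and the gripper clear. I hand in.

```bash
python3 -c "
from h import *
print(r.sign_off())"
```

```text
the job is handed in; nothing more can be done
None
```

Flange B is the bowed one: the straightedge rocked about 2 mm down at the red end and then at the white end. I left it lying level across the middle of B, threw lever B fully over, left everything else alone and handed the job in; the hand-in returned no verdict.

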